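# Level the rocking mould frame

### The arm

A 6-joint arm with a two-finger parallel gripper is mounted at the origin on the work surface. World frame = base frame: x ahead of the robot, y to its left, z up, the work surface at z = 0. Lengths are in m, angles in rad, forces in N, time in s.
With the tool pointing down it reaches from about 0.375 to 0.975 m from the base axis. Payload 3.8 kg.
Tool frame: the origin (TCP) lies on the centre line of the jaws, within the pads' length; the fingertips stand 14 mm ahead of it and the grasp point (between the pads) lies 5 mm behind it; z points along the fingers, y is the line along which they close (so a half turn about z gives the same grasp; the last joint's range is limited). The gripper opens to 85 mm and grips with 20 to 120 N. Pads are 22 mm wide; open, the fingers measure 114 mm over their backs; the gripper's body (76 mm by 85 mm) begins 54 mm behind the grasp point. The pads swing forward as they close: fully open they stand 13 mm farther back than shut.
Start: joints at [-1.294, 0.264, 1.604, -0, 1.274, -0.037], TCP at [0.208, -0.642, 0.215] pointing down, gripper open.
Joint ranges: [-2.63, 2.63], [-0.94, 2.18], [0.31, 2.57], [-1.31, 4.45], [0, 2.66], [-2.55, 2.55]. Speed limits (rad/s): [2.57, 2.57, 3.14, 3.14, 3.14, 3.14].

### API

Orientations are given as a rotation vector (axis times angle).
In Python, from workcell import bot, eyes, spot_in gives the robot as it stands.
- The arm moves only by the tool carry_out, never from a script. Its argument "series" is text: rows parted by semicolons, each of 4 numbers parted by spaces: the shift along the world's x, y, z in m, then the turn about the world's z in degrees. In form: tx ty tz roll; .... A call has 1 to 20 rows; each row shifts and turns the commanded pose from where the row before left it; what a row does not reach is not made up. A row lasts 1/8 s, in which the tool goes at most 62.5 mm and 10.7 degrees, less where a joint would pass 70% of its speed; a pose out of reach is approached as far as the arm can. A call is refused whole if a number of a shift passes 0.0625 or a number of a turn 10.7, either way. A call with a gripper value outside its range is refused whole. "jaw" is the gripper command: -1 is shut, 1 is fully open, values between are in proportion, set as the call begins (left out, the last holds). The fingers move at their own pace and stop on an object; "grip_force" is the grip in N (left out, the last holds). Time passes only in rows, so rows that do not move let the fingers close. It gives the time, the measured TCP pose, the force, the opening and the grip force at its end, in the units of the state.
- bot.read_state(): the state, without advancing time (a new reading comes with each control period).
- eyes.read_camera(name): name is "side" or "top" or "wrist"; returns (picture, depth): 420x560x3 uint8, blue, green, red; 420x560 float32, m along the optical axis (not along the pixel's ray), 0 where there is no reading.
- eyes.get_calibration(name): a dict with "K" (3x3 intrinsics, pixels), "distortion" ([k1, k2, p1, p2, k3] as OpenCV has them; the pictures are not rectified), "position" and "rotation" of the camera in the world; the wrist camera has in their place "T_tool_cam" (4x4, takes a point from camera to tool coordinates, whose origin is the TCP and whose axes are the flange's). Camera axes: x right, y down, z forward; pixel columns grow to the right and rows downward; lengths in m; the calibration is good to about 2 mm. A picture is of the moment at which its call begins: read the wrist's pose just before it. get_calibration takes no time and is no camera call.
- bot.finish_job(): hands the job in; it is judged then, once.
Trained networks look in the newest picture that a camera, given by its name, has taken for a name from the list of things; names that differ only in an ending like _2 or _b are one class to them, and where a whole thing is asked for, a point or a joint stands for the part that bears it (a point fixed in the world has none). Each returns a list of dicts, best first, with "score" (0 to 1); they miss things now and then, are a little off and sometimes report something else, mostly with a low value. They report only what shows in the picture. A call takes as long as a camera call. They do not tell look-alikes from the thing itself.
- spot_in(camera, target): "rect" ([centre column, centre row, width, height] in pixels, round what is visible of it).
The state is a dict: "time": time; "q": joint angles; "joint_vel": joint speeds; "joint_torque": joint torques, N m; "tool_pos": TCP position; "tcp_rot": TCP orientation; "wrist_force": force on the tool from outside, world axes, zero at the start; "torque": the same for the moment, N m; "width": opening from 0.0 (shut) to 1.0 (fully open); "grip_force": force on a finger pad.
Only numpy, scipy, OpenCV 4.12 (cv2) and the standard library are available. Lean on these libraries where they do the work, as an engineer would, in place of code of your own. Each camera call takes 0.05 s, during which the arm holds its last target. There are 200 camera calls.

### The job

The yellow mould frame rocks on the bench because one of its two red levelling screws is backed off, so the foot under it hangs clear. Turn that screw clockwise until its red bar lies in line with the long sides of the frame, so that its foot bears on the bench and the frame stands firm; leave the other screw as it is set, do not shove the frame about, and let go.

Things in the scene. Friction and masses are not known exactly. Their poses are not given: they have to be found in the camera images.
- frame: Yellow steel mould frame, loose on the bench, any yaw, 5.5 kg: rectangle of 30 mm square bars, 200 mm (x axis, the long sides) by 140 mm (y), two aluminium mould halves inside, no higher than the bars. Origin: its centre at bench level, z up; bars' top 55 mm up. Stands on two plain feet and two screws with rubber feet. Steady enough to turn a screw unheld, if pressed down with under 15 N.
- foot_1: Black round rubber foot, 34 mm across and 11 mm high, of the backed-off levelling screw, at the frame's corner x = -85 mm, y = +55 mm (frame axes). Origin at the centre of its underside, on the screw's upright axis. It hangs 1 to 3 mm clear of the bench at the start.
- foot_2: The same rubber foot of the other levelling screw, at the opposite corner x = +85 mm, y = -55 mm (frame axes), already bearing on the bench. Origin at the centre of its underside, on the screw's axis.
- screw_1 (a joint): Screw over foot_1: red bar 50 long, 12 wide, its sides 64 to 96 mm above the bench (grip at 84). Rad, grows clockwise from above: 0 (stop) bar along the frame's y (crosswise); 1.57 along its x (in line with the long sides); 2.0 other stop. Starts 0.15 to 0.65. Foot sinks 4 mm/rad (bar keeps its height), touches at about 0.95, well loaded from 1.25. Stiff, 0.12 to 0.2 N m; stays put.
- screw_2 (a joint): The like screw over foot_2, same bar, heights and directions, already set: about 1.5 to 1.65 rad, its bar in line with the long sides. To be left alone.
Mind the look-alikes: they are no part of the job. There is more than one size of the frame; the one meant has the size given above.

How it is judged:
By the outcome, as a careful person would: the job done as asked, in the order asked, and still so for the second after the job is handed in, with the robot touching nothing.
It also fails if it takes over 30 s, if anything falls off the work surface, if the arm or the gripper's body presses on something with over 40 N, if the wrist force passes 120 N, or if a joint passes its speed limit or range.

## Working session

There is one attempt and no reset: what is moved stays moved. The work goes in short steps, Python scripts to look and compute and a tool call to move; the robot and the scene stay as the last step left them, time stands still between calls to the robot, and variables do not carry over. Pictures are saved under pics/ and viewed, at most 10 in all, crops included, and the job is handed in when it is done.

Besides the shell and the picture viewer there is one more tool, called after "Request:" in YAML: its name, and indented under it one key for each argument. carry_out: Moves the arm, as the interface text tells. Its arguments: {"type":"object","properties":{"series":{"type":"string"},"jaw":{"type":"number"},"grip_force":{"type":"number"}},"required":["series"]}

```bash
mkdir -p pics; ls; cat > h.py <<'E'
import numpy as np, cv2
from workcell import bot, eyes, spot_in
from scipy.spatial.transform import Rotation as R
def cam(n,st=None):
    c=eyes.get_calibration(n);K=np.array(c["K"]);d=np.array(c["distortion"])
    if n=="wrist":
        T=np.array(c["T_tool_cam"]);Rt=R.from_rotvec(st["tcp_rot"]).as_matrix()
        return K,d,Rt@T[:3,3]+st["tool_pos"],Rt@T[:3,:3]
    return K,d,np.array(c["position"]),np.array(c["rotation"])
def cloud(n,dep,st=None):
    K,d,p,Rm=cam(n,st);h,w=dep.shape
    uv=np.stack(np.meshgrid(np.arange(w),np.arange(h)),-1).reshape(-1,1,2).astype(np.float32)
    xy=cv2.undistortPoints(uv,K,d).reshape(-1,2)
    P=np.c_[xy,np.ones(len(xy))]*dep.reshape(-1,1)
    return (P@Rm.T+p).reshape(h,w,3)
def red(im):
    b,g,r=[im[...,i].astype(int) for i in range(3)]
    return ((r>90)&(r>2*g)&(r>2*b))
E
python3 - <<'E'
from h import *
for n in("top","side"):
    im,dep=eyes.read_camera(n); cv2.imwrite(f"pics/{n}0.png",im); np.savez(f"{n}0.npz",im=im,dep=dep)
    c=cam(n);print(n,c[2],c[3].round(2).tolist(),c[0][0,0])
    P=cloud(n,dep);m=red(im)
    k,l,s,ce=cv2.connectedComponentsWithStats(m.astype(np.uint8))
    for i in range(1,k):
        if s[i,4]>15: 
            q=P[(l==i)&(dep>0)]; print(s[i],ce[i].round(1),np.median(q,0).round(3) if len(q) else None)
    for t in("frame","screw_1","foot_1"): print(t,[(np.round(x["rect"]),round(x["score"],2)) for x in spot_in(n,t)])
E
```

```text
pics
top [ 0.46839772 -0.03879234  0.88748307] [-2.13, 2.18, -0.05] 478.60674886775405Traceback (most recent call last):
  File "<stdin>", line 5, in <module>
  File "h.py", line 15, in cloud
    return (P@Rm.T+p).reshape(h,w,3)
            ~~~~~~^~
ValueError: operands could not be broadcast together with shapes (235200,) (3,)
```

```bash
sed -i 's/np.array(c\["rotation"\])$/R.from_rotvec(c["rotation"]).as_matrix()/' h.py
python3 - <<'E'
from h import *
for n in("top","side"):
    im,dep=eyes.read_camera(n); cv2.imwrite(f"pics/{n}0.png",im); np.savez(f"{n}0.npz",im=im,dep=dep)
    c=cam(n);print(n,c[2],c[3].round(2).tolist(),c[0][0,0])
    P=cloud(n,dep);m=red(im)
    k,l,s,ce=cv2.connectedComponentsWithStats(m.astype(np.uint8))
    for i in range(1,k):
        if s[i,4]>15: 
            q=P[(l==i)&(dep>0)]; print(s[i],ce[i].round(1),np.median(q,0).round(3) if len(q) else None)
    for t in("frame","screw_1","foot_1"): print(t,[(np.round(x["rect"]),round(x["score"],2)) for x in spot_in(n,t)])
E
```

```text
top [ 0.46839772 -0.03879234  0.88748307] [[-0.02, -1.0, 0.09], [-1.0, 0.02, 0.04], [-0.04, -0.09, -0.99]] 478.60674886775405
[   0  124   26   92 1078] [  7.8 168.7] [0.642 0.515 0.005]
[499 130  38  44 885] [514.5 151.8] [ 0.638 -0.44   0.035]
[323 134  17  34 244] [330.6 149.8] [ 0.635 -0.104  0.095]
[481 139  14  13  41] [487.8 145.3] [ 0.646 -0.39   0.039]
[ 33 148  25  60 225] [ 49.4 180.7] [0.603 0.413 0.032]
[484 167  37  14 217] [500.2 175.4] [ 0.59  -0.401  0.061]
[131 172  12  21 172] [135.7 181.9] [0.595 0.239 0.062]
[226 214  25  29 262] [238.1 227.8] [0.507 0.054 0.095]
[187 223  10  20 132] [192.2 232.7] [0.501 0.137 0.063]
[397 226  20  15 129] [406.9 233.1] [ 0.493 -0.234  0.063]
[400 306  23  16 174] [411.  313.7] [ 0.356 -0.235  0.062]
frame [(array([283., 193., 115., 132.]), 0.84), (array([169., 208.,  81.,  66.]), 0.79), (array([407., 276.,  88.,  94.]), 0.71)]
screw_1 [(array([140., 183.,  16.,  19.]), 0.75), (array([412., 314.,  14.,  18.]), 0.74), (array([238., 230.,  21.,  28.]), 0.67), (array([332., 152.,  14.,  32.]), 0.66), (array([195., 232.,  12.,  20.])
[... 387 characters left out ...]
.7] [ 0.631 -0.107  0.086]
[345 291  27  18 346] [357.7 299. ] [ 0.49  -0.233  0.059]
[276 361  30  18 381] [290.3 369.9] [ 0.353 -0.237  0.062]
frame [(array([321., 347.,  95., 112.]), 0.9), (array([203., 172.,  75.,  69.]), 0.86), (array([290., 216., 142.,  93.]), 0.64)]
screw_1 [(array([350., 197.,  31.,  34.]), 0.96), (array([229., 190.,  18.,  31.]), 0.85), (array([292., 377.,  29.,  21.]), 0.78), (array([196., 184.,  17.,  17.]), 0.75), (array([204., 142.,  14.,  16.]), 0.75), (array([359., 304.,  26.,  20.]), 0.56)]
foot_1 [(array([290., 397.,  17.,   7.]), 0.67), (array([201., 202.,  11.,   8.]), 0.57), (array([225., 224.,   7.,   6.]), 0.45), (array([343., 232.,  18.,   8.]), 0.42)]
```

View pics/top0.png

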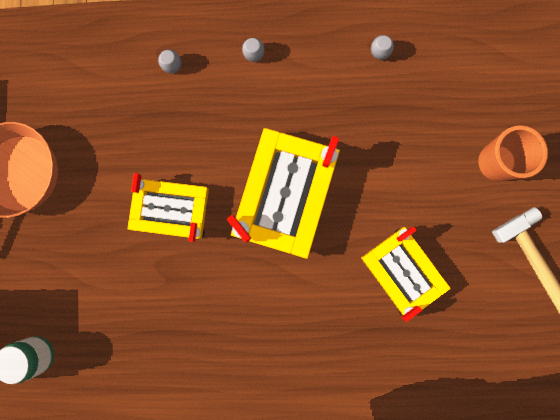

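View pics/side0.png

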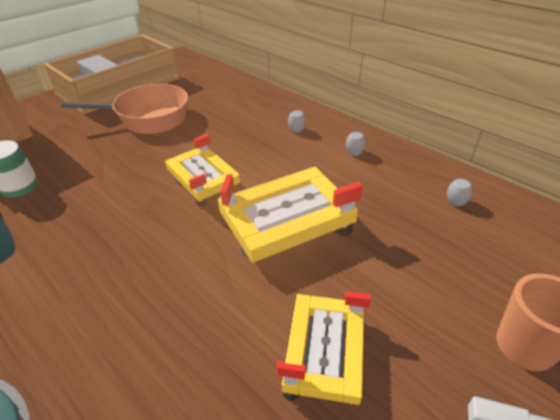

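The big middle frame is the one meant. Screw 1 is at top-image (238,228), with its bar skewed, and screw 2 is at (331,150), in line. The separation of about 0.203 m matches.

```bash
cat >> h.py <<'E'
def bars(n,im,dep,st=None):
    P=cloud(n,dep,st);m=(red(im)&(dep>0)).astype(np.uint8)
    k,l,s,ce=cv2.connectedComponentsWithStats(m);out=[]
    for i in range(1,k):
        q=P[l==i]
        if len(q)<100 or np.median(q[:,2])<.075: continue
        zt=np.percentile(q[:,2],90); t=q[q[:,2]>zt-.006]
        (c,wh,a)=cv2.minAreaRect((t[:,:2]*1000).astype(np.float32))
        w=np.linalg.svd(t[:,:2]-t[:,:2].mean(0),full_matrices=False)[2][0]
        print(n,"px",ce[i].round(0),"ztop",zt.round(4),"c",np.round(c,1),"size",np.round(wh,1),"mean",t[:,:2].mean(0).round(4),"ang",round(np.degrees(np.arctan2(w[1],w[0]))%180,1))
E
python3 - <<'E'
from h import *
for n in("top","side"):
    z=np.load(f"{n}0.npz"); bars(n,z["im"],z["dep"])
    P=cloud(n,z["dep"]);im=z["im"].astype(int)
    m=(im[...,0]<80)&(im[...,1]>130)&(im[...,2]>150)&(abs(P[...,2]-.055)<.012)&(z["dep"]>0)
    k,l,s,_=cv2.connectedComponentsWithStats(m.astype(np.uint8))
    for i in range(1,k):
        if s[i,4]>1000:
            q=P[l==i];c,wh,a=cv2.minAreaRect((q[:,:2]*1000).astype(np.float32));print("frame",s[i,:2],np.round(c,1),np.round(wh,1),a,np.median(q[:,2]))
s=bot.read_state();print(s["tool_pos"],R.from_rotvec(s["tcp_rot"]).as_matrix().round(3).tolist(),s["time"],s["q"])
print(np.round(eyes.get_calibration("wrist")["T_tool_cam"],3).tolist())
E
```

```text
top px [331. 150.] ztop 0.0974 c [ 633.1 -102.9] size [11.8 50.5] mean [ 0.6331 -0.1032] ang 158.9
top px [238. 228.] ztop 0.0974 c [505.6  52.7] size [49.8 12. ] mean [0.5053 0.0522] ang 37.1
frame [237 129] [569.8 -25.3] [138.9 200.6] 71.9616470336914 0.05449770140802457
side px [227. 189.] ztop 0.0962 c [504.2  50.3] size [47.6 11.3] mean [0.5013 0.0483] ang 35.8
side px [348. 194.] ztop 0.0965 c [ 631.8 -104.3] size [14.3 49.8] mean [ 0.631 -0.106] ang 159.7
frame [218 179] [566.5 -28.2] [138.6 203.5] 71.08893585205078 0.05253110771054209
[ 0.20833067 -0.64200146  0.21508429] [[0.951, 0.309, -0.0], [0.309, -0.951, 0.0], [-0.0, -0.0, -1.0]] 0.45 [-1.29390768e+00  2.63988453e-01  1.60406612e+00 -1.34827729e-05
  1.27369661e+00 -3.69281461e-02]
[[-0.0, -0.947, -0.322, 0.083], [1.0, -0.0, 0.0, -0.0], [-0.001, -0.322, 0.947, -0.158], [0.0, 0.0, 0.0, 1.0]]
```

Request:
carry_out:
  series: "0.018 0.043 0 1.2;0.0185 0.0433 0 1.2;0.0185 0.0433 -0.002 1.2;0.0185 0.0433 -0.002 1.2;0.0185 0.0433 -0.002 1.2;0.0185 0.0433 -0.002 1.2;0.0185 0.0433 -0.002 1.2;0.0185 0.0433 -0.002 1.2;0.0185 0.0433 -0.002 1.2;0.0185 0.0433 -0.002 1.2;0.0185 0.0433 -0.002 1.2;0.0185 0.0433 -0.002 1.2;0.0185 0.0433 -0.002 1.2;0.0185 0.0433 -0.002 1.2;0.0185 0.0433 -0.002 1.2;0.0185 0.0433 -0.002 1.2;0 0 0 0;0 0 0 0"
  jaw: 0.2

```text
time: 2.7
tool_pos: [0.5036, 0.0503, 0.1871]
tcp_rot: [2.977, 1.002, -0.001]
wrist_force: [-0.5, 0.5, 0.7]
width: 0.596
grip_force: 0.0
```

```bash
cat > look.py <<'E'
from h import *
import sys
s=bot.read_state();im,dep=eyes.read_camera("wrist");cv2.imwrite(f"pics/{sys.argv[1]}.png",im)
M=R.from_rotvec(s["tcp_rot"]).as_matrix()
print(s["time"],s["tool_pos"],"yaw y",np.degrees(np.arctan2(M[1,1],M[0,1])),"zaxis",M[:,2].round(3),"q6",s["q"][5],"w",s["width"],s["wrist_force"])
bars("wrist",im,dep,s)
E
python3 look.py w1
```

```text
2.7 [0.50358569 0.05028926 0.18713486] yaw y -52.777806657021905 zaxis [-0.    -0.001 -1.   ] q6 0.97206849833382 w 0.5963706895476295 [-0.54503938  0.54657207  0.68033738]
wrist px [280. 193.] ztop 0.0959 c [506.5  53.4] size [49.6 11.7] mean [0.5074 0.0543] ang 36.7
wrist px [531. 187.] ztop 0.0958 c [ 627.8 -101.5] size [12.7 38.7] mean [ 0.6265 -0.0994] ang 160.1
```

View pics/w1.png

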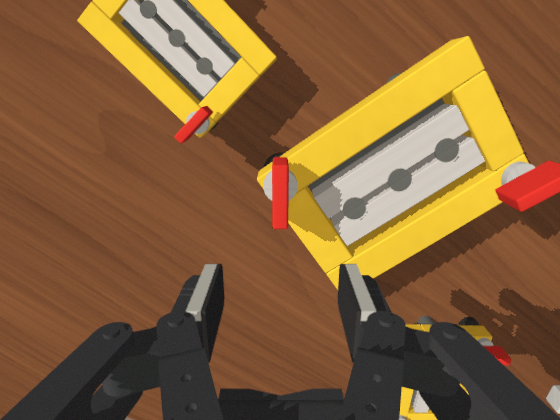

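Request:
carry_out:
  series: "0.0024 0.0027 -0.02 0;0 0 -0.025 0;0 0 -0.025 0;0 0 -0.02 0;0 0 -0.013 0;0 0 -0.005 0;0 0 0 0;0 0 0 0"

```text
time: 3.75
tool_pos: [0.507, 0.0531, 0.0801]
tcp_rot: [2.977, 1.001, 0.002]
wrist_force: [0.3, -0.8, 0.3]
width: 0.6
grip_force: 0.0
```

Request:
carry_out:
  series: "0 0 0 0;0 0 0 0;0 0 0 0;0 0 0 0;0 0 0 0;0 0 0 0"
  jaw: -1
  grip_force: 50

```text
time: 4.5
tool_pos: [0.5066, 0.0533, 0.0796]
tcp_rot: [2.978, 1.002, 0.001]
wrist_force: [-0.8, 0.9, 4.3]
width: 0.087
grip_force: 49.7
```

```bash
python3 look.py w2; python3 - <<'E'
from h import *
im,d=eyes.read_camera("top");bars("top",im,d)
E
```

```text
4.5 [0.50659659 0.0532959  0.07955181] yaw y -52.82042265346167 zaxis [ 0.001  0.    -1.   ] q6 0.9775645909461076 w 0.0868215767745489 [-0.76077817  0.93828463  4.28466193]
wrist px [281. 259.] ztop 0.0957 c [506.5  53.5] size [50.3 11.5] mean [0.51   0.0563] ang 37.0
top px [331. 149.] ztop 0.0978 c [ 633.1 -102.8] size [12. 50.] mean [ 0.6335 -0.1034] ang 159.1
```

View pics/w2.png

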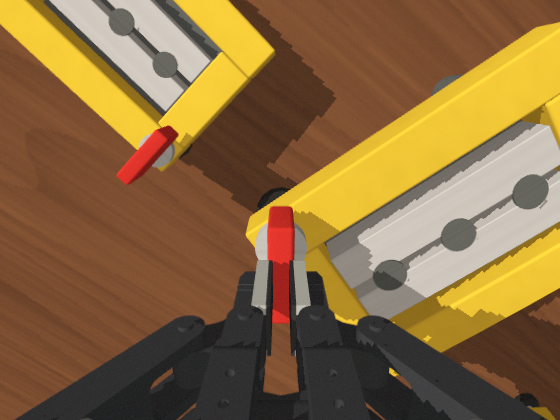

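Gripped: the bar at (281,259) sits centred between the pads. Now the turn of about −55°.

Request:
carry_out:
  series: "0 0 0 -3;0 0 0 -4;0 0 0 -4;0 0 0 -4;0 0 0 -4;0 0 0 -4;0 0 0 -4;0 0 0 0"

```text
time: 5.6
tool_pos: [0.5067, 0.0531, 0.0796]
tcp_rot: [3.129, 0.279, 0.001]
wrist_force: [-0.3, 0.7, 5.5]
width: 0.086
grip_force: 50.3
```

Request:
carry_out:
  series: "0 0 0 -4;0 0 0 -4;0 0 0 -4;0 0 0 -4;0 0 0 -4;0 0 0 -4;0 0 0 -4;0 0 0 0;0 0 0 0;0 0 0 0"

```text
time: 6.85
tool_pos: [0.5067, 0.0529, 0.0797]
tcp_rot: [3.103, -0.486, 0.001]
wrist_force: [-0.6, -0.4, 5.6]
width: 0.091
grip_force: 50.6
```

```bash
cat > fr.py <<'E'
from h import *
im,d=eyes.read_camera("top");bars("top",im,d);P=cloud("top",d);im=im.astype(int)
m=(im[...,0]<80)&(im[...,1]>130)&(im[...,2]>150)&(abs(P[...,2]-.055)<.012)&(d>0)
k,l,s,_=cv2.connectedComponentsWithStats(m.astype(np.uint8))
for i in range(1,k):
    if s[i,4]>1000:
        c,wh,a=cv2.minAreaRect((P[l==i][:,:2]*1000).astype(np.float32));print("frame",np.round(c,1),np.round(wh,1),a)
E
python3 look.py w3; python3 fr.py
```

```text
6.85 [0.50671756 0.05285611 0.07970187] yaw y -107.7869210703814 zaxis [ 0.001 -0.001 -1.   ] q6 1.9371907913589725 w 0.09050570414610186 [-0.56648682 -0.39549479  5.55776618]
wrist px [280. 259.] ztop 0.0959 c [506.4  52.9] size [11.8 50.9] mean [0.5109 0.0519] ang 163.3
top px [331. 150.] ztop 0.0974 c [ 632.8 -103.5] size [11.7 50.4] mean [ 0.6331 -0.1034] ang 159.1
frame [569.6 -25.5] [138.8 200.5] 72.02490997314453
```

View pics/w3.png

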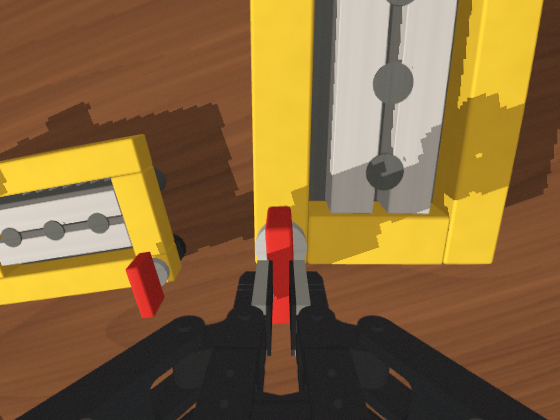

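The bar at (280,259) now lies parallel to the frame's long bars, and the frame hasn't moved. Release and retreat.

Request:
carry_out:
  series: "0 0 0 0;0 0 0 0;0 0 0 0;0 0 0 0;0 0 0 0;0 0 0.015 0;0 0 0.025 0;0 0 0.03 0;0 0 0.035 0;0 0 0.03 0;-0.03 0.03 0.03 0;-0.04 0.04 0.02 0;0 0 0 0;0 0 0 0"
  jaw: 0.1

```text
time: 8.7
tool_pos: [0.4365, 0.1232, 0.265]
tcp_rot: [-3.104, 0.485, -0.003]
wrist_force: [0.0, -0.8, -1.0]
width: 0.554
grip_force: 0.0
```

```bash
python3 look.py w4; python3 fr.py
```

```text
8.7 [0.43649539 0.12317687 0.26500669] yaw y -107.7617687536387 zaxis [ 0.002 -0.    -1.   ] q6 2.101448015319969 w 0.5542363613341643 [ 0.01023958 -0.82517579 -0.97542331]
wrist px [331.  79.] ztop 0.0963 c [505.7  53.2] size [11.2 49.4] mean [0.5063 0.0531] ang 164.8
top px [331. 150.] ztop 0.0973 c [ 632.9 -103.6] size [11.7 50. ] mean [ 0.6329 -0.1034] ang 159.0
top px [239. 230.] ztop 0.0979 c [505.5  52.3] size [12.5 49.5] mean [0.5055 0.0522] ang 165.1
frame [569.7 -25.4] [139.1 200.2] 71.96676635742188
```

View pics/w4.png

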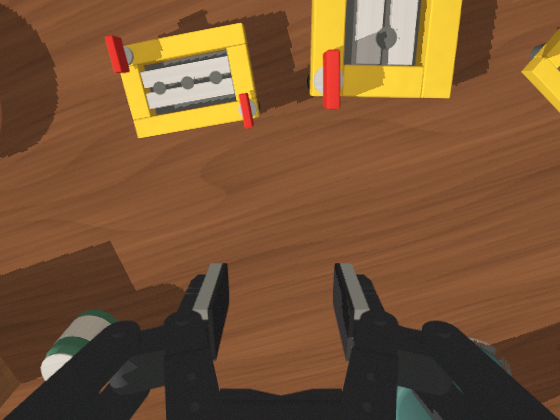

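The released bar at (331,79) measures about 165° and the frame 162°, so screw 1 is at about 1.52 rad. That is within the "in line" band that screw 2 shows. The frame and screw 2 are unmoved.

```bash
python3 -c "
from workcell import bot
print(bot.finish_job())"
```

```text
the job is handed in; nothing more can be done
None
```

I turned the backed-off screw clockwise to about 1.52 rad, with its bar within about 3° of the frame's long sides, then let go and handed the job in; the frame and the other screw measured unmoved, but I didn't check directly that the foot bears on the bench.

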